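# Case the roll of carrom men

### The arm

A 7-joint arm with a two-finger parallel gripper is mounted at the origin on the work surface. World frame = base frame: x ahead of the robot, y to its left, z up, the work surface at z = 0. Lengths are in m, angles in rad, forces in N, time in s.
With the tool pointing down it reaches from about 0.35 to 0.9 m from the base axis. Payload 19.9 kg.
Tool frame: the origin (TCP) lies between the finger pads; the fingertips stand 19 mm ahead of it and the grasp point (between the pads) is the TCP; z points along the fingers, y is the line along which they close (so a half turn about z gives the same grasp; the last joint's range is limited). The gripper opens to 94 mm and grips with 3 to 60 N. Pads are 16 mm wide; open, the fingers measure 119 mm over their backs; the gripper's body (75 mm by 177 mm) begins 78 mm behind the grasp point.
Start: joints at [1.276, 0.417, -0.01, 1.614, 0.005, 1.111, -0.053], TCP at [0.157, -0.605, 0.224] pointing down, gripper open.
Joint ranges: [-2.81, 2.81], [-0.39, 2.02], [-1.27, 1.25], [0.06, 2.57], [-1.19, 4.33], [0.19, 2], [-2.82, 2.82]. Speed limits (rad/s): [1.89, 1.89, 2.39, 2.39, 3.01, 3.01, 3.01].

### API

Orientations are given as a 3x3 rotation matrix whose columns are the frame's x, y, z axes.
In Python, from rig import robot gives the robot as it stands. Calls block until the motion is done:
- robot.move_ptp(position, orientation): joint-space move of the TCP to a pose.
- robot.move_linear(position, velocity=0.15, frame=None, threshold=None): straight line of the TCP; frame=None keeps the orientation; velocity is the mean speed in m/s. With threshold (N) it stops when the force on the tool has changed by that much, and returns True; else False.
- robot.goto_joints(angles): joint-space move.
- robot.gripper_to(opening): finger opening in m; the grip force is fixed at half the most; returns when the fingers have stopped.
- robot.pause(seconds).
- robot.ik(position, orientation): joint angles nearest the present ones, or None.
- robot.get_state(): the state.
- robot.grab_frame(name): name is "side" or "top"; returns the picture (400x640x3 uint8, red, green, blue); there is no depth.
- robot.camera_info(name): a dict with "fx", "fy", "cx", "cy" (pixels), "dist" ([k1, k2, p1, p2, k3] as OpenCV has them; the pictures are not rectified), "rvec" (rotation vector, rad) and "tvec" (3), from world to camera coordinates, as OpenCV has them. Camera axes: x right, y down, z forward; pixel columns grow to the right and rows downward; lengths in m; the calibration is good to about 2 mm. A picture is of the moment at which its call begins. camera_info takes no time and is no camera call.
A pose or a line that the arm cannot do raises robot.PlanningError and nothing moves.
- robot.sign_off(): hands the job in; it is judged then, once.
The state is a dict: "time": time; "qpos": joint angles; "joint_vel": joint speeds; "effort": joint torques, N m; "ee_pos": TCP position; "tool_rot": TCP orientation; "force": force on the tool from outside, world axes, zero at the start; "moment": the same for the moment, N m; "opening": finger opening in m; "grasp_force": force on a finger pad.
Only numpy, scipy, OpenCV 4.12 (cv2) and the standard library are available. Lean on these libraries where they do the work, as an engineer would, in place of code of your own. Each camera call takes 0.05 s, during which the arm holds its last target. There are 200 camera calls.

### The job

Take the tall capped roll of carrom men that stands on the shelf and slide it upright down into the empty round wooden case, keeping hold of it until it is more than half way in, so that it ends up standing on the case's bottom; then let go. The other case is already full, and the short stack of four loose men must be left as it is.

Things in the scene. Friction and masses are not known exactly. Their poses are not given: they have to be found in the camera images.
- roll_center (a point): Centre of the roll to be cased, half-way up (55 mm above its foot): an upright rigid cylinder 34 mm in diameter and 110 mm tall, of nine natural wood carrom men between two plain pale turned wooden end caps, a little wider than the men (the lower 9 mm, the upper 20 mm high). It stands free on the shelf, weighs about 0.08 kg and can be gripped anywhere round its side. Its z axis runs up along the roll.
- case_mouth (a point): Centre of the open mouth of the EMPTY case, level with its rim, 68 mm above the shelf; z points up. The case is an upright turned wooden tube with a thin brass band, fixed to the shelf, 50 mm across outside (68 mm at the flared rim). Its bore is 42 mm wide, flaring over the top 16 mm to 60 mm at the rim; its inner floor, lined black, lies 60 mm below the mouth (8 mm above the shelf), so a roll standing in it sticks out 50 mm above the rim.
- full_case_mouth (a point): Centre of the rim of the other case, of the same make and size, also fixed, 68 mm above the shelf, which is already filled with a roll that cannot be taken out and sticks out 50 mm above the rim (top 118 mm above the shelf).
- stack_top (a point): Centre of the upper face of a short loose stack of four natural wood carrom men (31 mm in diameter, 36 mm high in all), to be left as it is. Other bystanders on the shelf: a chrome push bell 84 mm across and 57 mm high, and a round green coin tin 88 mm across and 87 mm high.

How it is judged:
By the outcome, as a careful person would: the job done as asked, in the order asked, and still so for the second after the job is handed in, with the robot touching nothing.
It also fails if it takes over 48 s, if anything falls off the work surface, if the arm or the gripper's body presses on something with over 40 N, if the wrist force passes 120 N, or if a joint passes its speed limit or range.

## Working session

There is one attempt and no reset: what is moved stays moved. The work goes in short steps, each a Python script; the robot and the scene stay as the last script left them, time stands still between calls to the robot, and variables do not carry over. Pictures are saved under pics/ and viewed, at most 10 in all, crops included, and the job is handed in when it is done.

```bash
mkdir -p pics; ls; python3 - <<'E'
from rig import robot
import cv2
for n in("side","top"):
    cv2.imwrite(f"pics/{n}0.png",robot.grab_frame(n)[:,:,::-1]); print(n,robot.camera_info(n))
s=robot.get_state();print(s["time"],s["tool_rot"],s["opening"])
E
```

```text
pics
side {'fx': 403.22902516256806, 'fy': 403.22902516256806, 'cx': 316.7978228179562, 'cy': 200.75179667441725, 'dist': array([-0.01895276,  0.        ,  0.        ,  0.        ,  0.        ]), 'rvec': array([ 2.3613316 , -0.37321175,  0.13229811]), 'tvec': array([-0.55050771,  0.16657147,  0.7071503 ])}
top {'fx': 447.1609855353306, 'fy': 447.1609855353306, 'cx': 320.46324781101583, 'cy': 201.05193165155194, 'dist': array([-0.05896628,  0.        ,  0.        ,  0.        ,  0.        ]), 'rvec': array([ 2.19858289, -2.13898864,  0.16990421]), 'tvec': array([-0.03438032,  0.59162586,  0.92496911])}
0.1 [[ 9.67965226e-01  2.51083957e-01 -4.09863441e-04]
 [ 2.51084257e-01 -9.67964663e-01  1.05203416e-03]
 [-1.32584427e-04 -1.12124274e-03 -9.99999363e-01]] 0.09381652294362126
```

View pics/side0.png

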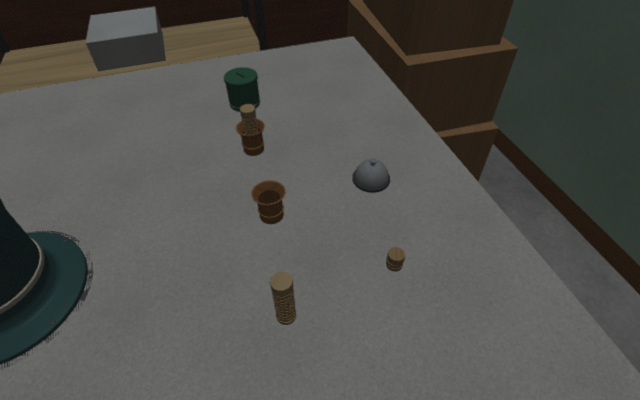

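View pics/top0.png

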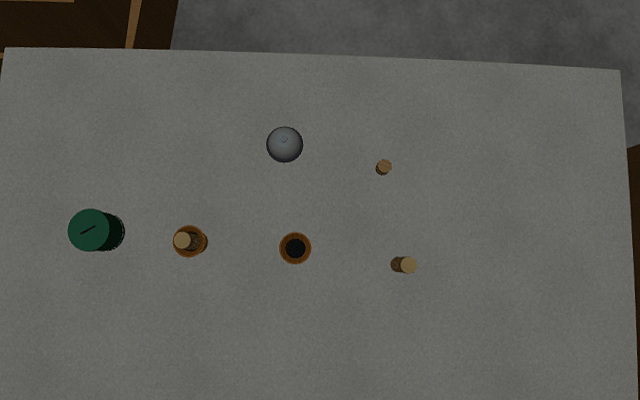

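The side view shows the roll (top about 283,282), the empty case (rim about 269,193), the full case (251,128), the stack (396,252) and the bell (371,173). In the top view the roll's top is at about (408,265) and the empty rim at about (295,248). I'll enlarge both.

```bash
cat > h.py <<'E'
import numpy as np, cv2
from rig import robot
def cam(n):
    c=robot.camera_info(n); K=np.array([[c["fx"],0,c["cx"]],[0,c["fy"],c["cy"]],[0,0,1]])
    return K,c["dist"],c["rvec"],c["tvec"]
def ray(n,p):
    K,d,r,t=cam(n); u=cv2.undistortPoints(np.array([[p]],float),K,d)[0,0]
    R=cv2.Rodrigues(r)[0]; return -R.T@t, R.T@np.array([u[0],u[1],1])
def onz(n,p,z):
    o,d=ray(n,p); return o+d*(z-o[2])/d[2]
def proj(n,P):
    K,d,r,t=cam(n); return cv2.projectPoints(np.array(P,float).reshape(-1,3),r,t,K,d)[0][:,0]
def crop(im,u,v,w=50,h=50,s=8):
    return cv2.resize(im[v-h//2:v+h//2,u-w//2:u+w//2],None,fx=s,fy=s,interpolation=cv2.INTER_CUBIC)
E
python3 - <<'E'
from h import *
a=cv2.imread("pics/side0.png");b=cv2.imread("pics/top0.png")
g=lambda im,u,v:np.clip(crop(im,u,v,66,50,6).astype(float)*1.7,0,255).astype(np.uint8)
cv2.imwrite("pics/c1.png",np.vstack([np.hstack([g(a,284,298),g(a,269,198)]),np.hstack([g(b,405,265),g(b,295,248)])]))
print(onz("side",(283,282),.11),onz("top",(408,265),.11)); print(onz("side",(269,193),.068),onz("top",(295,248),.068))
print(onz("side",(251,128),.068),onz("top",(190,241),.068),onz("top",(384,167),.036),onz("top",(285,144),.03),onz("top",(89,230),.087))
E
```

```text
[ 0.46485808 -0.19485082  0.11      ] [ 0.46095162 -0.19224292  0.11      ]
[0.49223212 0.03215602 0.068     ] [0.48964252 0.03260288 0.068     ]
[0.500135   0.24844008 0.068     ] [0.49784272 0.24881987 0.068     ] [ 0.67198466 -0.15559482  0.036     ] [0.71790611 0.06312319 0.03      ] [0.51307903 0.4511428  0.087     ]
```

View pics/c1.png

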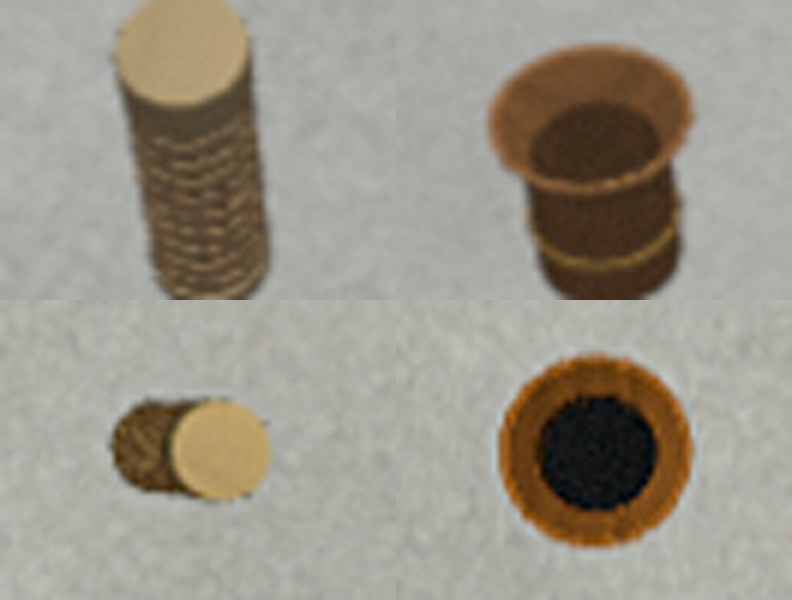

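The enlarged crops give these pixel centres:

| Item | Side view | Top view |
|---|---|---|
| Roll top | (280.9, 281.2) | (408.4, 264.7) |
| Empty rim | (268.1, 192.4) | (294.9, 247.7) |

Next I average the two cameras and close partway on the roll's upper cap.

```bash
python3 - <<'E'
from h import *
r=[onz("side",(280.9,281.2),.11),onz("top",(408.4,264.7),.11)]
c=[onz("side",(268.1,192.4),.068),onz("top",(294.9,247.7),.068)]
print(r,c)
r=np.mean(r,0);c=np.mean(c,0);np.save("rc.npy",[r,c])
R=np.diag([1.,-1,-1])
robot.move_ptp([r[0],r[1],.21],R)
robot.move_linear([r[0],r[1],.097],.12)
robot.gripper_to(.046)
s=robot.get_state();print(s["time"],s["ee_pos"],s["opening"],s["force"])
a,b=[robot.grab_frame(n)[:,:,::-1] for n in("side","top")]
g=lambda im,u,v:np.clip(crop(im,u,v,100,110,4).astype(float)*1.7,0,255).astype(np.uint8)
cv2.imwrite("pics/g1.png",np.hstack([g(a,284,285),g(b,405,265)]))
E
```

```text
[array([ 0.46225317, -0.19256819,  0.11      ]), array([ 0.46155706, -0.1930391 ,  0.11      ])] [array([0.49094555, 0.03428986, 0.068     ]), array([0.49025141, 0.03282802, 0.068     ])]
3.925 [ 0.46187852 -0.1927886   0.09696748] 0.04610366183120013 [ 0.03707591 -0.36850617  0.48211768]
```

View pics/g1.png

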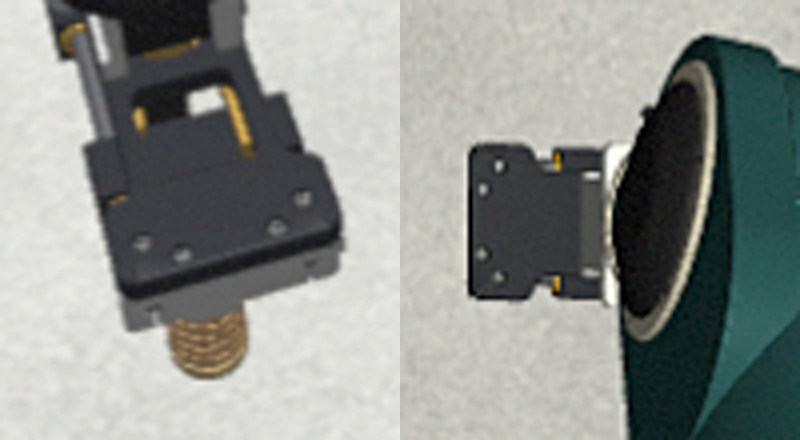

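The roll still stands upright between the fingers; its foot shows below the gripper. I'll close, lift, move over the case and look.

```bash
python3 - <<'E'
from h import *
r,c=np.load("rc.npy")
robot.gripper_to(.0)
s=robot.get_state();print(s["time"],s["opening"],s["grasp_force"],s["force"])
robot.move_linear([r[0],r[1],.205],.12)
robot.move_linear([c[0],c[1],.205],.15)
s=robot.get_state();print(s["time"],s["ee_pos"],s["opening"],s["grasp_force"],s["force"],s["moment"])
# expected outline of the held roll foot
t=np.linspace(0,2*np.pi,9)
z0=.205-.097
print(proj("side",[[c[0],c[1],z0],[c[0]+.017,c[1],z0],[c[0],c[1]-.017,z0],[c[0],c[1]+.017,z0],[c[0]-.017,c[1],z0]]))
a,b=[robot.grab_frame(n)[:,:,::-1] for n in("side","top")]
g=lambda im,u,v:np.clip(crop(im,u,v,100,110,5).astype(float)*1.7,0,255).astype(np.uint8)
cv2.imwrite("pics/l1.png",g(a,269,170)); cv2.imwrite("pics/l1full.png",a)
E
```

```text
4.3833 0.03348439891674929 29.98348742723465 [-0.27390945  0.82107547 -0.1742288 ]
7.1083 [0.49056053 0.03289758 0.20497934] 0.033749040587760376 29.983017146587372 [-0.77441403 -0.43357554 -1.03750934] [0.05305241 0.00208515 0.01353445]
[[265.86861661 177.63036958]
 [274.77333066 175.64741589]
 [267.92122672 183.7029377 ]
 [263.87688212 171.7367284 ]
 [256.88522734 179.63152274]]
```

View pics/l1.png

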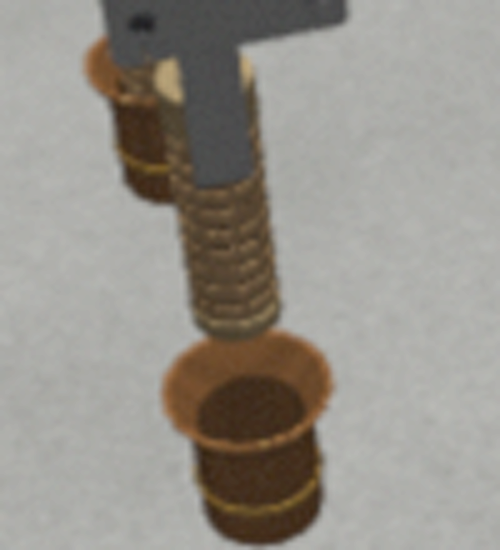

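The roll hangs straight. Its foot's centre is at about column 265.7 (expected 265.9) and its lower edge at about row 182.8 (expected 183.9), so it is within roughly 2 mm. I'll lower it with force guarding.

```bash
python3 - <<'E'
from h import *
r,c=np.load("rc.npy")
y=c[1]-.0005
def st(h):
    s=robot.get_state();print(round(s["time"],2),h,s["ee_pos"],s["force"].round(2),s["moment"].round(3))
h=robot.move_linear([c[0],y,.155],.08,threshold=5);st(h)
if not h:
    h=robot.move_linear([c[0],y,.130],.04,threshold=5);st(h)
if not h:
    h=robot.move_linear([c[0],y,.112],.04,threshold=5);st(h)
if not h:
    h=robot.move_linear([c[0],y,.102],.015,threshold=4);st(h)
a=robot.grab_frame("side")[:,:,::-1]
cv2.imwrite("pics/d1.png",np.clip(crop(a,269,180,100,110,5).astype(float)*1.7,0,255).astype(np.uint8))
E
```

```text
7.98 False [0.49083818 0.03309952 0.1553009 ] [-0.09  0.15 -1.26] [ 0.026 -0.03   0.053]
8.76 False [0.49069497 0.0331302  0.13009854] [ 0.27  0.2  -0.87] [-0.006 -0.025 -0.042]
9.36 False [0.49057047 0.03309563 0.11191342] [ 0.51 -0.18 -0.31] [0.02  0.006 0.046]
9.87 True [0.49076329 0.03326019 0.10482459] [-0.17  1.47  5.96] [0.357 0.136 0.03 ]
```

View pics/d1.png

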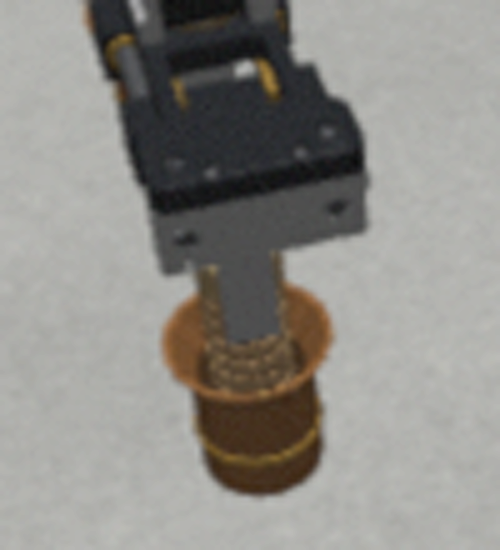

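The roll touched the floor at TCP z = 0.1048 (expected 0.105) and stands inside the case. I'll open a little first, then fully, and go straight up.

```bash
python3 - <<'E'
from h import *
p=robot.get_state()["ee_pos"]
robot.gripper_to(.050); robot.pause(.3); robot.gripper_to(.09)
robot.move_linear([p[0],p[1],.24],.12)
robot.move_ptp([.40,-.30,.30],np.diag([1.,-1,-1])); robot.pause(.5)
a,b=[robot.grab_frame(n)[:,:,::-1] for n in("side","top")]
cv2.imwrite("pics/e1.png",np.hstack([np.clip(crop(x,u,v,100,110,4).astype(float)*1.7,0,255).astype(np.uint8) for x,u,v in((a,269,180),(b,295,248))]))
s=robot.get_state();print(s["time"],s["force"],s["opening"])
c=np.load("rc.npy")[1]; print(proj("side",[c[0],c[1],.118]),proj("top",[c[0],c[1],.118]))
E
```

```text
14.6667 [ 0.11121746  0.1010732  -0.28488868] 0.08955706914513625
[[265.30762643 173.67935354]] [[293.86196635 246.91814771]]
```

View pics/e1.png

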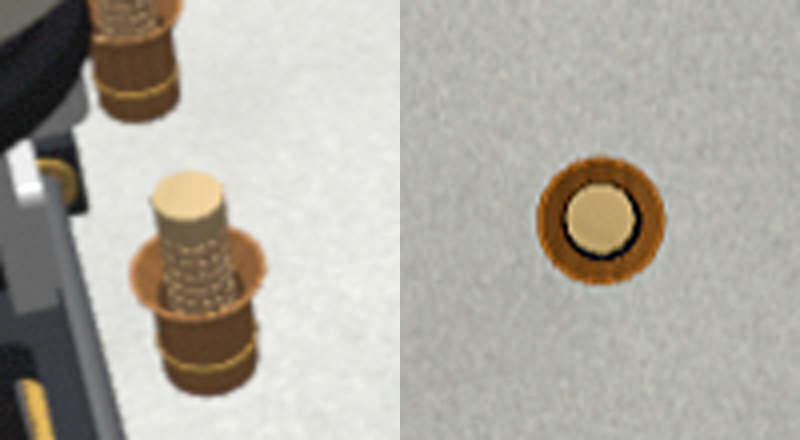

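The roll stands upright and centred in the case. In the side view its top is at about (265.6, 173.6), against (265.3, 173.7) expected for standing on the floor. The arm is clear.

```bash
python3 -c "
from rig import robot
print(robot.sign_off())"
```

```text
the job is handed in; nothing more can be done
None
```

The roll is standing upright on the bottom of the formerly empty case; I held it until it touched the floor, then released it, backed the arm clear and handed the job in at about 15 s of robot time.

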